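Weigh a full jar on the two-pan kitchen balance

TASK

Weigh the clip-top jar that stands on the kitchen balance: stand both steel weights upright on the empty pan, setting them down rather than dropping them, and nudge the sliding poise along the front rail until the beam comes to rest level, with the red pointer on the green band of the dial. Leave the jar standing where it is on its pan, and do not disturb the mug, the spice jar or the lemon.

Things in the scene. Friction and masses are not known exactly. Their poses are not given: they have to be found in the camera images.
- balance: kitchen balance with a grey-green stand, 135 x 340 mm, fixed to the worktop. Origin: centre of its underside. y runs along the beam toward the left pan, x from its front (rail, dial face) to its back, z up. Beam pivot 75 mm above the origin. Just behind the pivot (x up to 35 mm) a white dial plate, 72 mm wide along y, rises to 190 mm above the worktop
- beam (a joint): tilt of the beam, rad: 0 = level, positive = left pan high; stops at +-0.12. Swings freely, settles in about 1 s. Between the stops the tilt is in proportion to the imbalance: moving the poise 10 mm left lowers it by 0.05. A red pointer on the beam stands upright at 0; its tip, 100 mm above the pivot, is on the 6 mm wide green band of the dial while the tilt is under 0.03 either way
- pan_left_top (a point): centre of the upper face of the left pan, which starts empty and high: flat round steel plate, diameter 130 mm, 4 mm thick, 2 mm bead at the edge, 130 mm left of the pivot; face 102 mm above the worktop when level, up to 16 mm higher or lower with the tilt. Pans always stay horizontal; where on the pan a load stands makes no difference
- pan_right_top (a point): centre of the upper face of the right pan, the same as the left one; the jar stands on it and holds it down at the start
- poise (a joint): travel of the poise on the rail, m: 0 = right-hand end, grows toward the left pan, at most 0.13; starts near 0. The poise (200 g) moved left adds to the left pan's load, about 15 g per 10 mm. It stays where it is left; about 1 N slides it. Pushing rocks the beam, so judge the tilt after letting go. With jar and both weights on the pans, level lies between 0.03 and 0.115
- poise_tab (a point): middle of the red upright push tab on top of the dark steel poise: tab 14 mm along the rail, 24 mm across it, 41 mm tall; this point is 23 mm above the dark saddle (46 mm along the rail, 42 across), 18 mm below the tab's top and 48 mm above the rail's middle line
- weight_500_center (a point): centre (half-way up, 28 mm above its underside) of the larger steel weight, 500 g: round body of diameter 56 mm, 30 mm high, with a round knob on top, diameter 28 mm, whose grip band lies 40 to 54 mm above the underside; 56 mm tall in all
- weight_200_center (a point): centre (half-way up, 25 mm above its underside) of the smaller steel weight, 200 g: round body of diameter 42 mm, 24 mm high, with a round knob on top, diameter 24 mm, whose grip band lies 34 to 48 mm above the underside; 50 mm tall in all
- jar_center (a point): centre (half-way up) of the clip-top glass jar with brown contents, 91 x 84 mm, 118 mm tall, standing on the right pan; it weighs some 750 to 870 g
- mug: white mug with a blue pattern, 82 x 114 x 91 mm, on the worktop; bystander. Origin in its underside
- spice_jar: spice jar with a green cap, diameter 46 mm, 106 mm tall, on the worktop; bystander. Origin: centre of its underside
- lemon: yellow lemon, 71 x 53 x 51 mm, on the worktop; bystander. Origin in its underside
- rail_mid (a point): middle of the front rail that carries the poise: bar 8 x 16 mm, 190 mm long, parallel to the balance's y axis, 105 mm in front of the pivot, at pivot height when level; it tilts with the beam. Brackets run back from it to the beam 88 mm to the left and right of this point
There are look-alikes about, which are no part of the job. Leave any black look-alike of the part that bears weight_200_center alone.

How it is judged (in metres and radians):
On the way:
1. both weights stand on the left pan, let go (horizontal distance between each of weight_500_center, weight_200_center and pan_left_top below 0.055 m and z of weight_500_center in the frame of pan_left_top below 0.036 m and z of weight_200_center in the frame of pan_left_top below 0.033 m and contact force between the fingers and weight_500 below 0.1 N and contact force between the fingers and weight_200 below 0.1 N), for 0.2 s.
At the end, for the whole second after the job is handed in: Both weights stand upright on the left pan (centres within 55 mm of its centre), the jar still stands upright on the right pan (centre within 45 mm of the pan's centre), and the beam is at rest (under 0.03 rad/s) within 0.03 rad of level, i.e. the pointer tip is on the green band (horizontal distance between each of weight_500_center, weight_200_center and pan_left_top below 0.055 m and z of weight_500_center in the frame of pan_left_top between 0.02 and 0.036 m and z of weight_200_center in the frame of pan_left_top between 0.017 and 0.033 m and angle between each of weight_500_center, weight_200_center, jar_center's own z axis and vertical below 0.12 rad and horizontal distance between jar_center and pan_right_top below 0.045 m and value of joint beam between -0.03 and 0.03 rad and velocity of joint beam between -0.03 and 0.03 rad/s); the robot touches nothing.
It fails at once if the large weight is dropped (falls free faster than 0.5 m/s) (contact force between the fingers and weight_500 below 0.05 N and linear speed of weight_500 above 0.5 m/s).
It fails at once if the small weight is dropped (falls free faster than 0.5 m/s) (contact force between the fingers and weight_200 below 0.05 N and linear speed of weight_200 above 0.5 m/s).
It fails at once if the jar is tipped or pushed off the middle of its pan (angle between jar_center's own z axis and vertical above 0.25 rad or horizontal distance between jar_center and pan_right_top above 0.05 m).
It fails at once if the mug, the spice jar or the lemon is moved by more than 30 mm (distance of any of mug, spice_jar, lemon from where it was at the start of the episode above 0.03 m).
It also fails if it takes over 69 s, if anything falls off the work surface, if the arm or the gripper's body presses on something with over 40 N, if the wrist force passes 120 N, or if a joint passes its speed limit or range.

ROBOT

A 7-joint arm with a two-finger parallel gripper is mounted at the origin on a cart in front of the work surface, level with it; the furniture and walls round the work are solid. World frame = base frame: x ahead of the robot, y to its left, z up, the work surface at z = 0. Lengths are in m, angles in degrees, forces in N, time in s.
With the tool pointing down it reaches from about 0.425 to 0.875 m from the base axis. Payload 4.7 kg.
Tool frame: the origin (TCP) lies between the finger pads; the fingertips stand 22 mm ahead of it and the grasp point (between the pads) lies 3 mm ahead of it (env.tip_reach is the distance from the TCP to the fingertips, in m); z points along the fingers, y is the line along which they close (so a half turn about z gives the same grasp; the last joint's range is limited). The gripper opens to 87 mm and grips with 3 to 60 N. Pads are 19 mm wide; open, the fingers measure 117 mm over their backs; the gripper's body (75 mm by 190 mm) begins 51 mm behind the grasp point.
Start: joints at [-73.39, 18.392, -4.016, 83.108, 1.295, 78.541, -3.26], TCP at [0.177, 0.625, 0.245] pointing down, gripper open.
Joint ranges: [-163.93, 163.93], [-17.29, 119.83], [-79.2, 71.16], [3.27, 140.29], [-89.18, 269.18], [5.43, 117.66], [-154.24, 154.24]. Speed limits (degrees/s): [147.25, 147.25, 180, 180, 180, 180, 180].

INTERFACE

Orientations are given as [roll, pitch, yaw] about the fixed x, y, z axes, in that order (R = Rz(yaw) Ry(pitch) Rx(roll)).
In Python, from cell import env gives the robot as it stands.
- The arm moves only by the shell command python3 -m creep 'ROWS' [FORCE]. ROWS is JSON, one flat list of numbers, 7 for each row, row after row: the finger opening in mm, from 0 to 87, then the shift along the tool's x, y, z in units of 30 mm (1.0 is 30 mm), then the turn, a rotation vector about the tool's x, y, z in units of 6 degrees (1.0 is 6 degrees). A call has 1 to 12 rows; each row is the pose to reach, as a shift and turn from the pose commanded when the call began, along the tool's axes at that moment; what a row does not reach only later rows make up. A row lasts 1/10 s, in which the tool goes at most 50 mm and 8.59 degrees, less where a joint would pass 70% of its speed; a pose out of reach is approached as far as the arm can. A call with a gripper value outside its range is refused whole. The fingers move at their own pace and stop on an object; FORCE is the grip in N (left out, the last holds). Time passes only in rows, so rows that repeat a pose let the fingers close. It gives the time, the measured TCP pose, the force, the opening and the grip force at its end, in the units of the state.
- env.get_obs(): the state, without advancing time (a new reading comes with each control period).
- env.read_camera(name): name is "side" or "top"; returns a dict with "color" (384x512x3 uint8, red, green, blue), "depth" (384x512 float32, m along the optical axis (not along the pixel's ray), 0 where there is no reading), "fovy" (degrees; the focal length in pixels is half the picture's height over the tangent of half this angle, whatever the lens; pixels are square), "cx", "cy" (the principal point, pixels), "D" ([k1, k2, p1, p2, k3] as OpenCV has them; the pictures are not rectified), "R" (3x3) and "t" (3): a world point X has camera coordinates R X + t. Camera axes: x right, y down, z forward; pixel columns grow to the right and rows downward; lengths in m; the calibration is good to about 2 mm. A picture is of the moment at which its call begins.
- env.sign_off(): hands the job in; it is judged then, once.
The state is a dict: "time_s": time; "qpos": joint angles; "joint_velocities": joint speeds; "effort": joint torques, N m; "tool_pos": TCP position; "tool_rot": TCP orientation; "force": force on the tool from outside, world axes, zero at the start; "wrist_torque": the same for the moment, N m; "grip_width": finger opening in m; "grasp_force": force on a finger pad.
Only numpy, scipy, OpenCV 4.12 (cv2) and the standard library are available. Lean on these libraries where they do the work, as an engineer would, in place of code of your own. Each camera call takes 0.05 s, during which the arm holds its last target. There are 200 camera calls.

## Working session

There is one attempt and no reset: what is moved stays moved. The work goes in short steps, Python scripts to look and compute and a shell command to move; the robot and the scene stay as the last step left them, time stands still between calls to the robot, and variables do not carry over. Pictures are saved under pics/ and viewed, at most 10 in all, crops included, and the job is handed in when it is done.

```bash
mkdir -p pics; ls; cat > h.py <<'E'
from cell import env
import numpy as np, cv2
def snap(n,f=None):
    c=env.read_camera(n)
    if f: cv2.imwrite(f,c["color"][:,:,::-1])
    return c
def K(c):
    f=c["color"].shape[0]/2/np.tan(np.radians(c["fovy"]/2))
    return np.array([[f,0,c["cx"]],[0,f,c["cy"]],[0,0,1.]])
def ray(c,uv):
    p=cv2.undistortPoints(np.array([[uv]],float),K(c),np.array(c["D"],float))[0,0]
    R=np.array(c["R"]);return -R.T@np.array(c["t"]),R.T@np.array([p[0],p[1],1.])
def onz(c,uv,z):
    o,d=ray(c,uv);return o+d*(z-o[2])/d[2]
def dep(c,uv):
    o,d=ray(c,uv);return o+d*c["depth"][int(round(uv[1])),int(round(uv[0]))]
def proj(c,X):
    R=np.array(c["R"]);return cv2.projectPoints(np.array([X],float),cv2.Rodrigues(R)[0],np.array(c["t"],float),K(c),np.array(c["D"],float))[0][0,0]
E
python3 - <<'E'
from h import *
for n in("top","side"):
    c=snap(n,f"pics/{n}0.png"); print(n,c["fovy"],-np.array(c["R"]).T@c["t"],np.round(c["R"],2).tolist())
print(env.get_obs())
E
```

```text
pics
top 44.1893866773877 [ 0.23391063 -0.11953154  1.61822752] [[-0.01, -1.0, 0.01], [-0.99, 0.01, -0.13], [0.13, -0.01, -0.99]]
side 55.910778973306506 [0.52656043 0.35284913 1.06887894] [[-0.98, 0.19, -0.0], [0.17, 0.86, -0.47], [-0.09, -0.46, -0.88]]
{'time_s': 0.1, 'qpos': array([-73.39079169,  18.43528398,  -4.01582618,  83.16617887,
         1.29562562,  78.54035987,  -3.25940034]), 'joint_velocities': array([-0.06757199, -0.12782705, -0.06437659, -0.20647157, -0.00931731,
        0.01795537, -0.02578287]), 'effort': array([-1.38978653e-04, -4.92573202e+01, -4.05682325e-01, -3.13401139e+01,
       -6.41948590e-02,  3.94415762e-02,  7.30445413e-05]), 'tool_pos': array([0.17692231, 0.62500029, 0.24358073]), 'tool_rot': array([-1.79903442e+02,  5.85361457e-03,  1.64201357e+02]), 'force': array([ 0.09779147, -0.00784612,  0.19667382]), 'wrist_torque': array([ 0.03109034,  0.01378183, -0.00255474]), 'grasp_force': 0.0, 'grip_width': 0.08677837444572814}
```

View pics/top0.png

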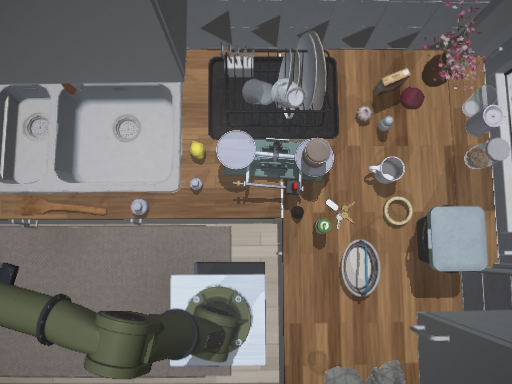

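View pics/side0.png

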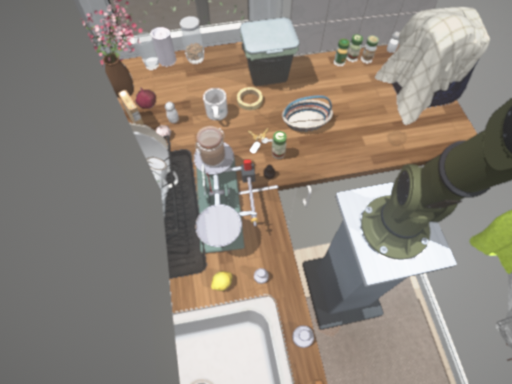

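The top view shows the 500 g weight near (139,207), the 200 g weight near (196,184), the black look-alike at (297,213), the empty pan at (237,150), the jar at (316,152) and the red tab at (294,186). The side view shows the same things: weights at (303,336) and (262,275), pan at (219,226), tab at (248,165).

```bash
python3 - <<'E'
from h import *
T=snap("top");S=snap("side")
a=cv2.resize(T["color"][125:225,120:340],None,fx=3.6,fy=3.6,interpolation=2)[:,:,::-1]
b=cv2.resize(S["color"][140:360,180:330],None,fx=2.7,fy=2.7,interpolation=2)[:,:,::-1]
cv2.imwrite("pics/ct.png",a);cv2.imwrite("pics/cs.png",b)
for n,uv in dict(w5=(139,207),w2=(196,184),pan=(237,150),jar=(316,152),tab=(294,186),lemon=(197,149),mug=(389,170),spice=(323,227)).items(): print("T",n,dep(T,uv).round(3))
for n,uv in dict(w5=(303,336),w2=(262,275),pan=(219,226),jar=(210,140),tab=(248,165),lemon=(222,281)).items(): print("S",n,dep(S,uv).round(3))
for n,c in(("T",T),("S",S)):
    h=cv2.cvtColor(c["color"],cv2.COLOR_RGB2HSV)
    m=(((h[...,0]<6)|(h[...,0]>174))&(h[...,1]>150)&(h[...,2]>80)).astype(np.uint8)
    k,l,st,ce=cv2.connectedComponentsWithStats(m)
    for i in range(1,k):
        if st[i,4]>4:print(n,st[i].tolist(),ce[i].round(1),onz(c,ce[i],.13).round(3))
E
```

```text
T w5 [0.373 0.256 0.065]
T w2 [0.449 0.07  0.055]
T pan [ 0.55  -0.069  0.121]
T jar [ 0.525 -0.313  0.207]
T tab [ 0.431 -0.25   0.132]
T lemon [0.569 0.068 0.051]
T mug [ 0.501 -0.593  0.01 ]
T spice [ 0.301 -0.343  0.105]
S w5 [0.382 0.266 0.056]
S w2 [0.455 0.08  0.049]
S pan [ 0.551 -0.063  0.121]
S jar [0.527 0.353 1.069]
S tab [ 0.432 -0.25   0.118]
S lemon [0.57  0.075 0.049]
T [294, 182, 4, 7, 25] [295.4 185.1] [ 0.434 -0.255  0.13 ]
S [244, 160, 7, 9, 49] [247.1 163.4] [ 0.435 -0.249  0.13 ]
```

View pics/ct.png

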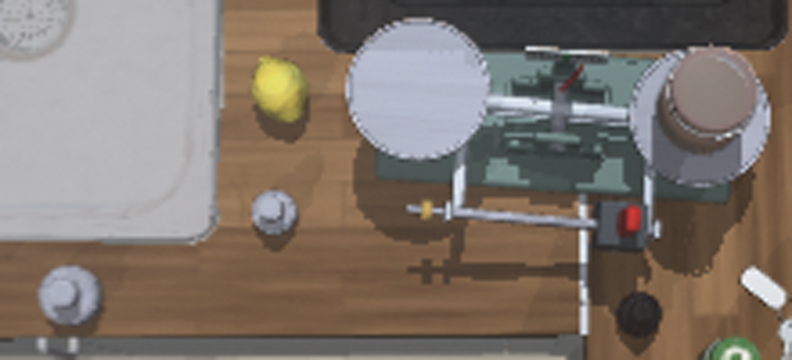

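View pics/cs.png

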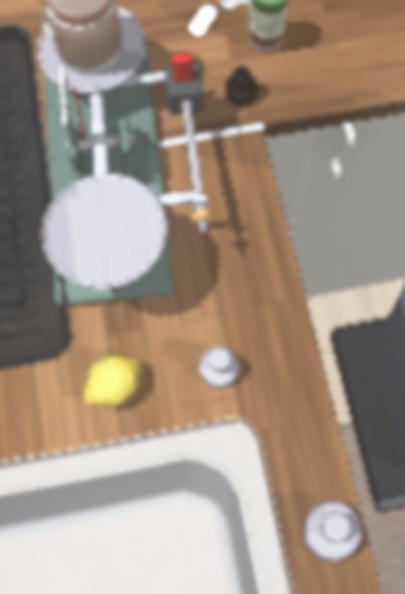

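The crops show the knobs at top (138.6,206.4) and (197.5,183.7), and at side (304.4,335.5) and (261.1,274.1). Rail ends are at top crop (410,208) and (655,229), and the tab at (631,220).

```bash
cat >> h.py <<'E'
def tri(c1,a,c2,b):
    o,d=ray(c1,a);p,e=ray(c2,b);s=np.linalg.lstsq(np.c_[d,-e],p-o,rcond=None)[0]
    return (o+d*s[0]+p+e*s[1])/2,np.linalg.norm(o+d*s[0]-p-e*s[1])
def step(X,W=None):
    "tool-frame shift in 30 mm units from the present TCP to X"
    from scipy.spatial.transform import Rotation as Q
    o=env.get_obs();R=Q.from_euler('xyz',o["tool_rot"],degrees=True)
    return (R.inv().apply(np.array(X)-o["tool_pos"])/.03).round(2)
E
python3 - <<'E'
from h import *
T=snap("top");S=snap("side")
tc=lambda x,y:((x+.5)/3.6+119.5,(y+.5)/3.6+124.5)
sc=lambda x,y:((x+.5)/2.7+179.5,(y+.5)/2.7+139.5)
for n,a,b,z in(("w5",(67,293),(336,526),.056),("w2",(278,211),(219,360),.05),("panL",(419,89),(105,230),.118),("railL",(410,208),(203,230),.085),("yel",(427,209),(200,214),.085),("tab",(631,217),(182,64),.12)):
    print(n,*tri(T,tc(*a),S,sc(*b)),onz(T,tc(*a),z).round(3),onz(S,sc(*b),z).round(3))
print("panR",onz(T,tc(700,116),.087),"jartop",onz(T,tc(711,85),.205))
p=tri(T,tc(67,293),S,sc(336,526))[0];
o=env.get_obs();print(o["tool_pos"],o["tool_rot"],step([.378,.261,.19]))
E
```

```text
w5 [0.37742813 0.26204    0.0497213 ] 6.591597101990679e-06 [0.377 0.261 0.056] [0.378 0.263 0.056]
w2 [0.45562715 0.06951612 0.0321006 ] 0.0009179977801291094 [0.453 0.068 0.05 ] [0.457 0.074 0.05 ]
panL [ 0.55203244 -0.06600708  0.12207519] 0.00041065454395186813 [ 0.553 -0.066  0.118] [ 0.552 -0.068  0.118]
railL [ 0.44846052 -0.05695711  0.09572383] 0.00021372799216458327 [ 0.45  -0.056  0.085] [ 0.448 -0.062  0.085]
yel [ 0.44756105 -0.07292659  0.10190595] 0.002330609869452389 [ 0.449 -0.072  0.085] [ 0.447 -0.081  0.085]
tab [ 0.43483506 -0.25381259  0.12263565] 0.0011034587910127205 [ 0.436 -0.254  0.12 ] [ 0.434 -0.255  0.12 ]
panR [ 0.53323036 -0.32230792  0.087     ] jartop [ 0.53689478 -0.31668707  0.205     ]
[0.17701504 0.62527004 0.24419068] [-1.79965697e+02  3.68427443e-03  1.64198792e+02] [-9.75 -9.86  1.81]
```

```bash
python3 -m creep '[87,-9.75,-9.86,1.8,0,0,-1.9, 87,-9.75,-9.86,1.8,0,0,-1.9, 87,-9.75,-9.86,1.8,0,0,-1.9, 87,-9.75,-9.86,1.8,0,0,-1.9, 87,-9.75,-9.86,1.8,0,0,-1.9, 87,-9.75,-9.86,1.8,0,0,-1.9, 87,-9.75,-9.86,1.8,0,0,-1.9, 87,-9.75,-9.86,1.8,0,0,-1.9, 87,-9.75,-9.86,1.8,0,0,-1.9, 87,-9.75,-9.86,3,0,0,-1.9, 87,-9.75,-9.86,3,0,0,-1.9, 87,-9.75,-9.86,3,0,0,-1.9]' 25
python3 - <<'E'
from h import *
o=env.get_obs();print(o["tool_pos"],o["tool_rot"],o["force"],step([.378,.262,.054]))
E
```

```text
time_s: 1.5
tool_pos: [0.3774, 0.2613, 0.1546]
tool_rot: [-179.9, -0.1, 175.6]
force: [0.0, 0.2, 1.2]
grip_width: 0.0871
grasp_force: 0.0
[0.37736923 0.26125886 0.154605  ] [-1.79948868e+02 -5.97950790e-02  1.75632983e+02] [0.02921624 0.16109874 1.21971609] [-0.02  0.03  3.35]
```

```bash
python3 -m creep '[60,0,0,1.5,0,0,0, 60,0,0,3,0,0,0, 60,0,0,3.3,0,0,0, 60,0,0,3.3,0,0,0, 60,0,0,3.3,0,0,0, 10,0,0,3.3,0,0,0, 10,0,0,3.3,0,0,0, 10,0,0,3.3,0,0,0, 10,0,0,3.3,0,0,0, 10,0,0,3.3,0,0,0, 10,0,0,3.3,0,0,0]' 25
```

```text
time_s: 2.6
tool_pos: [0.3786, 0.2632, 0.0566]
tool_rot: [179.8, 0.1, 175.6]
force: [-0.2, 5.5, 3.2]
grip_width: 0.0269
grasp_force: 25.0
```

```bash
python3 -m creep '[10,0,0,-1.6,0,0,0, 10,0,0,-3.2,0,0,0, 10,0,0,-4.8,0,0,0, 10,-0.5,-0.7,-5.3,0,0,0, 10,-1.3,-1.8,-5.3,0,0,0, 10,-2.2,-3.1,-5.3,0,0,0, 10,-3.1,-4.4,-5.3,0,0,0, 10,-4,-5.7,-5.3,0,0,0, 10,-4.9,-7,-5.3,0,0,0, 10,-5.8,-8.3,-5.3,0,0,0, 10,-6.6,-9.4,-5.3,0,0,0, 10,-7.1,-10.1,-5.3,0,0,0]'
python3 -m creep '[10,-0.3,-0.4,0,0,0,0, 10,-0.3,-0.4,0,0,0,0, 10,-0.3,-0.4,0,0,0,0, 10,-0.3,-0.4,0,0,0,0]'
python3 - <<'E'
from h import *
T=snap("top","pics/t1.png");S=snap("side")
c=S["color"];cv2.imwrite("pics/s1.png",np.hstack([cv2.resize(T["color"][120:220,180:340],None,fx=2.5,fy=2.5),cv2.resize(c[150:250,170:330],None,fx=2.5,fy=2.5)])[:,:,::-1])
print(step([.576,-.069,.176]))
E
```

```text
time_s: 3.8
tool_pos: [0.5663, -0.0619, 0.2128]
tool_rot: [-179.8, -0.2, 175.4]
force: [-0.8, 0.7, -4.9]
grip_width: 0.0269
grasp_force: 25.0
time_s: 4.2
tool_pos: [0.5741, -0.0685, 0.2136]
tool_rot: [180.0, -0.1, 175.7]
force: [-0.2, 0.2, -4.5]
grip_width: 0.0265
grasp_force: 25.0
[-0.05 -0.01  1.27]
```

View pics/s1.png

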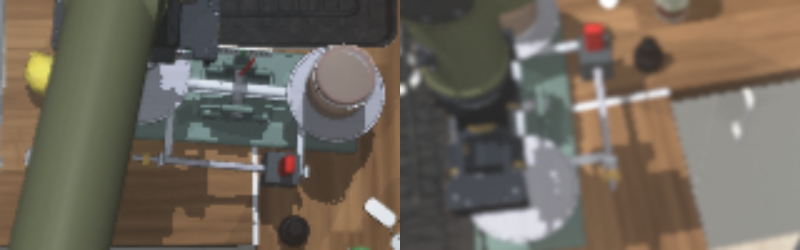

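The weight is held over the pan (picture: gripper over the pan's far half, jar and poise untouched), so I lower it.

```bash
python3 -m creep '[10,-0.05,0,0.5,0,0,0, 10,-0.05,0,0.9,0,0,0, 10,-0.05,0,1.1,0,0,0, 10,-0.05,0,1.15,0,0,0, 10,-0.05,0,1.2,0,0,0, 10,-0.05,0,1.2,0,0,0, 10,-0.05,0,1.2,0,0,0]'
```

```text
time_s: 5.0
tool_pos: [0.5769, -0.0702, 0.179]
tool_rot: [180.0, 0.0, 175.6]
force: [-0.0, 0.0, -5.1]
grip_width: 0.0269
grasp_force: 25.0
```

```bash
python3 -m creep '[10,0,0,0.05,0,0,0, 10,0,0,0.08,0,0,0, 10,0,0,0.08,0,0,0, 10,0,0,0.08,0,0,0]'
```

```text
time_s: 5.4
tool_pos: [0.5766, -0.07, 0.1762]
tool_rot: [180.0, 0.0, 175.6]
force: [0.2, 0.6, -5.2]
grip_width: 0.027
grasp_force: 25.0
```

```bash
python3 -m creep '[10,0,0,0.04,0,0,0, 10,0,0,0.06,0,0,0, 10,0,0,0.06,0,0,0, 10,0,0,0.06,0,0,0]'
```

```text
time_s: 5.8
tool_pos: [0.5769, -0.0699, 0.1748]
tool_rot: [180.0, 0.0, 175.6]
force: [-0.1, 0.6, -0.6]
grip_width: 0.0268
grasp_force: 25.0
```

```bash
python3 -m creep '[10,0,0,0.04,0,0,0, 10,0,0,0.06,0,0,0, 10,0,0,0.06,0,0,0, 10,0,0,0.06,0,0,0]'
```

```text
time_s: 6.2
tool_pos: [0.5769, -0.0697, 0.173]
tool_rot: [180.0, 0.0, 175.6]
force: [-1.3, 1.4, 3.1]
grip_width: 0.0269
grasp_force: 25.0
```

```bash
python3 -m creep '[20,0,0,-0.06,0,0,0, 30,0,0,-0.06,0,0,0, 46,0,0,-0.06,0,0,0, 46,0,0,-0.06,0,0,0, 46,0,0,-0.06,0,0,0, 46,0,0,-0.3,0,0,0, 46,0,0,-1,0,0,0, 46,0,0,-2,0,0,0, 46,1,1,-2,0,0,0, 60,2,2,-2,0,0,0, 60,3,3,-2,0,0,0, 60,4,4,-2,0,0,0]'
python3 -m creep '[60,0.42,0.37,0,0,0,0, 60,0.42,0.37,1,0,0,0, 60,0.42,0.37,2.3,0,0,0, 60,0.42,0.37,3.5,0,0,0, 60,0.42,0.37,4.3,0,0,0, 60,0.42,0.37,4.3,0,0,0, 60,0.42,0.37,4.3,0,0,0]'
python3 - <<'E'
from h import *
T=snap("top");S=snap("side")
a=T["color"][120:220,180:340];b=S["color"][150:300,170:330]
cv2.imwrite("pics/r2.png",np.hstack([cv2.resize(a,(400,250)),cv2.resize(b,(400,375))[:250] if 0 else cv2.resize(b,(267,250))])[:,:,::-1])
print(step([.455,.071,.049]))
E
```

```text
time_s: 7.4
tool_pos: [0.4652, 0.0596, 0.2333]
tool_rot: [180.0, 0.1, 175.6]
force: [0.4, 0.6, 0.2]
grip_width: 0.0582
grasp_force: 0.0
time_s: 8.1
tool_pos: [0.455, 0.0707, 0.1044]
tool_rot: [-180.0, 0.0, 175.6]
force: [0.8, -0.7, -0.0]
grip_width: 0.06
grasp_force: 0.0
[ 0.04 -0.01  1.88]
```

View pics/r2.png

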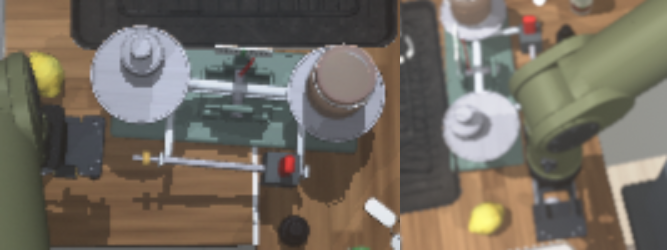

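The large weight stands upright on the pan's far half, at (142,55) in the left panel. Next is the small one.

```bash
python3 -m creep '[60,0,0,1,0,0,0, 60,0,0,1.7,0,0,0, 60,0,0,1.85,0,0,0, 60,0,0,1.85,0,0,0, 60,0,0,1.85,0,0,0, 8,0,0,1.85,0,0,0, 8,0,0,1.85,0,0,0, 8,0,0,1.85,0,0,0, 8,0,0,1.85,0,0,0, 8,0,0,1.85,0,0,0, 8,0,0,1.85,0,0,0]' 20
python3 -c "
from h import *
print(step([.520,-.0645,.215]))"
```

```text
time_s: 9.3
tool_pos: [0.4547, 0.0713, 0.0482]
tool_rot: [180.0, 0.0, 175.6]
force: [0.1, 0.9, 1.2]
grip_width: 0.0232
grasp_force: 19.9
[-2.52 -4.34 -5.56]
```

```bash
python3 -m creep '[8,0,0,-1.6,0,0,0, 8,0,0,-3.2,0,0,0, 8,0,0,-4.7,0,0,0, 8,0,-0.5,-5.5,0,0,0, 8,-0.5,-1.3,-5.5,0,0,0, 8,-1.2,-2.4,-5.5,0,0,0, 8,-1.9,-3.4,-5.5,0,0,0, 8,-2.4,-4.1,-5.5,0,0,0, 8,-2.5,-4.34,-5.5,0,0,0, 8,-2.5,-4.34,-5.5,0,0,0, 8,-2.5,-4.34,-5.5,0,0,0, 8,-2.5,-4.34,-5.5,0,0,0]'
python3 -c "
from h import *
print(step([.520,-.0645,.167]),env.get_obs()['tool_pos'])"
```

```text
time_s: 10.5
tool_pos: [0.5187, -0.063, 0.2128]
tool_rot: [179.9, -0.0, 175.7]
force: [0.6, -0.2, -1.6]
grip_width: 0.0232
grasp_force: 20.0
[-0.05 -0.05  1.53] [ 0.51870765 -0.06302745  0.21276928]
```

```bash
python3 -m creep '[8,0,0,0.6,0,0,0, 8,0,0,1.1,0,0,0, 8,0,0,1.3,0,0,0, 8,0,0,1.4,0,0,0, 8,0,0,1.45,0,0,0, 8,0,0,1.47,0,0,0, 8,0,0,1.47,0,0,0, 8,0,0,1.47,0,0,0]'
python3 -m creep '[8,0,0,0.04,0,0,0, 8,0,0,0.07,0,0,0, 8,0,0,0.07,0,0,0, 8,0,0,0.07,0,0,0]'
```

```text
time_s: 11.3
tool_pos: [0.5195, -0.0647, 0.1694]
tool_rot: [180.0, 0.0, 175.6]
force: [0.0, -0.2, -1.6]
grip_width: 0.0233
grasp_force: 20.0
time_s: 11.7
tool_pos: [0.5192, -0.0647, 0.1668]
tool_rot: [180.0, -0.0, 175.6]
force: [-0.6, -0.9, -1.4]
grip_width: 0.0232
grasp_force: 20.0
```

```bash
python3 -m creep '[8,0,0,0.04,0,0,0, 8,0,0,0.06,0,0,0, 8,0,0,0.06,0,0,0, 8,0,0,0.06,0,0,0]'
```

```text
time_s: 12.1
tool_pos: [0.5195, -0.0646, 0.1653]
tool_rot: [180.0, 0.0, 175.6]
force: [-1.1, -0.0, 0.7]
grip_width: 0.0231
grasp_force: 20.1
```

```bash
python3 -m creep '[20,0,0,-0.03,0,0,0, 30,0,0,-0.03,0,0,0, 44,0,0,-0.03,0,0,0, 44,0,0,-0.03,0,0,0, 44,0,0,-0.03,0,0,0, 44,0,0,-0.3,0,0,0, 44,0,0,-1,0,0,0, 44,0,0,-2,0,0,0, 44,1.2,-1,-2,0,0,0, 44,2.49,-2.2,-2,0,0,0, 44,2.49,-3.5,-2,0,0,0, 44,2.49,-4.8,-2,0,0,0]'
python3 -m creep '[44,0,-1.2,0,0,0,0, 44,0,-1.69,0,0,0,0, 44,0,-1.69,0,0,0,0, 44,0,-1.69,0,0,0,0]'
cat > m.py <<'E'
from h import *
T=snap("top");S=snap("side")
# left-pan height: depth points near pan, excluding weights
for n,c in(("T",T),("S",S)):
    P=[]
    u0,v0=proj(c,[.552,-.066,.115]).astype(int)
    for v in range(v0-26,v0+27):
        for u in range(u0-26,u0+27):
            if 0<=v<384 and c["depth"][v,u]>0:
                p=dep(c,(u,v))
                if np.hypot(p[0]-.552,p[1]+.066)<.055 and .09<p[2]<.13:P.append(p[2])
    print(n,len(P),np.median(P).round(4) if P else None)
    h=cv2.cvtColor(c["color"],cv2.COLOR_RGB2HSV)
    m=(((h[...,0]<6)|(h[...,0]>174))&(h[...,1]>150)&(h[...,2]>80)).astype(np.uint8)
    k,l,st,ce=cv2.connectedComponentsWithStats(m)
    for i in range(1,k):
        if st[i,4]>4:print(" red",st[i].tolist(),onz(c,ce[i],.13).round(3))
a=T["color"][120:220,180:340];b=S["color"][130:280,170:330]
import sys
cv2.imwrite("pics/%s.png"%sys.argv[1],np.hstack([cv2.resize(a,(480,300)),cv2.resize(b,(320,300))])[:,:,::-1])
o=env.get_obs();print(o["time_s"],o["tool_pos"])
E
python3 m.py r3
```

```text
time_s: 13.3
tool_pos: [0.4328, -0.2038, 0.2261]
tool_rot: [179.9, 0.2, 175.6]
force: [1.1, -0.2, 0.7]
grip_width: 0.0437
grasp_force: 0.0
time_s: 13.7
tool_pos: [0.43, -0.2525, 0.2253]
tool_rot: [180.0, 0.0, 175.6]
force: [-0.6, 0.1, 0.4]
grip_width: 0.0438
grasp_force: 0.0
T 518 0.1186
S 590 0.117
 red [244, 159, 7, 10, 56] [ 0.435 -0.248  0.13 ]
13.8 [ 0.43029811 -0.25152623  0.22504507]
```

View pics/r3.png

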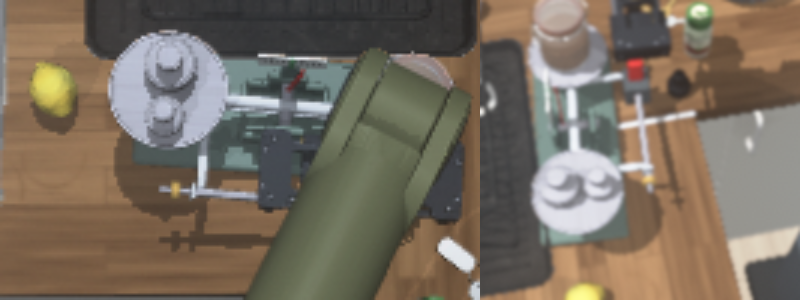

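Both weights stand upright on the left pan and the arm is over the tab. Next I lower the fingers around the tab and push left.

```bash
python3 -m creep '[44,0,0,1,0,0,0, 44,0,0,2,0,0,0, 44,0,0,2.7,0,0,0, 44,0,0,2.85,0,0,0, 30,0,0,2.85,0,0,0, 30,0,0,2.85,0,0,0, 30,0,0,2.85,0,0,0]'
python3 -m creep '[30,0,0.2,0,0,0,0, 30,0,0.4,0,0,0,0, 30,0,0.7,0,0,0,0, 30,0,1,0,0,0,0, 30,0,1.3,0,0,0,0, 30,0,1.55,0,0,0,0, 30,0,1.75,0,0,0,0, 30,0,1.88,0,0,0,0, 30,0,1.93,0,0,0,0, 30,0,1.93,0,0,0,0, 44,0,1.93,0,0,0,0, 44,0,1.93,0,0,0,0]'
python3 -m creep '[44,0,0,0,0,0,0, 44,0,0,0,0,0,0, 44,0,0,0,0,0,0, 44,0,0,0,0,0,0, 44,0,0,0,0,0,0, 44,0,0,0,0,0,0, 44,0,0,0,0,0,0, 44,0,0,0,0,0,0, 44,0,0,0,0,0,0, 44,0,0,0,0,0,0]'
python3 m.py r4
```

```text
time_s: 14.5
tool_pos: [0.4308, -0.2533, 0.1408]
tool_rot: [-180.0, 0.1, 175.6]
force: [1.1, 0.1, 0.6]
grip_width: 0.0317
grasp_force: 0.0
time_s: 15.7
tool_pos: [0.4341, -0.1956, 0.1395]
tool_rot: [180.0, -0.0, 175.6]
force: [0.9, -0.0, 1.0]
grip_width: 0.0391
grasp_force: 0.0
time_s: 16.7
tool_pos: [0.4343, -0.1954, 0.1396]
tool_rot: [180.0, 0.0, 175.6]
force: [0.2, -0.3, -0.4]
grip_width: 0.0438
grasp_force: 0.0
T 718 0.1001
S 896 0.0979
16.8 [ 0.43427304 -0.1953875   0.13955078]
```

```bash
cat > p.py <<'E'
from h import *
for n in("T","S"):
    c=snap({"T":"top","S":"side"}[n]);P=[]
    u0,v0=proj(c,[.552,-.066,.11]).astype(int)
    for v in range(v0-26,v0+27):
        for u in range(u0-26,u0+27):
            if 0<=v<384 and c["depth"][v,u]>0:
                p=dep(c,(u,v))
                if np.hypot(p[0]-.552,p[1]+.066)<.058 and np.hypot(p[0]-.577,p[1]+.07)>.036 and np.hypot(p[0]-.5195,p[1]+.065)>.029 and p[2]<.135 and p[2]>.08:P.append(p[2])
    print(n,len(P),np.percentile(P,[10,30,50,70,90]).round(4))
    # pointer: red pixels near the dial
    h=cv2.cvtColor(c["color"],cv2.COLOR_RGB2HSV)
    m=((h[...,0]<8)|(h[...,0]>172))&(h[...,1]>90)&(h[...,2]>50)
    g=(h[...,0]>40)&(h[...,0]<80)&(h[...,1]>90)
    q=np.round(proj(c,[.545,-.195,.16])).astype(int)
    for nm,mm in(("red",m),("green",g)):
        vv,uu=np.nonzero(mm[q[1]-22:q[1]+23,q[0]-22:q[0]+23])
        print(nm,[(int(u+q[0]-22),int(v+q[1]-22)) for u,v in zip(uu,vv)][:30])
print(env.get_obs()["time_s"])
E
python3 p.py
```

```text
T 375 [0.0933 0.096  0.0979 0.0997 0.1021]
red []
green [(277, 140)]
S 434 [0.0933 0.095  0.0961 0.0968 0.0983]
red []
green []
16.9
```

View pics/r4.png

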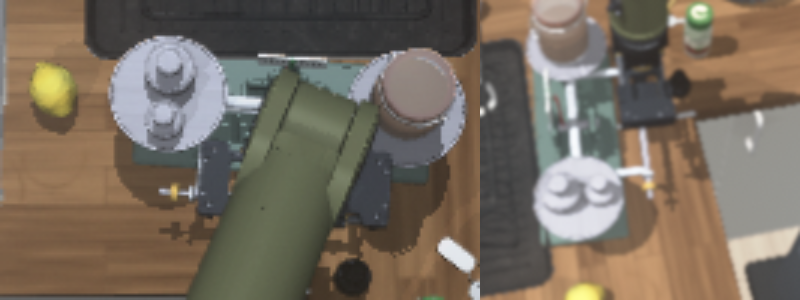

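```bash
python3 -m creep '[44,0,-0.2,0,0,0,0, 30,0,-0.35,0,0,0,0, 30,0,-0.35,0,0,0,0, 30,0,-0.35,0,0,0,0, 30,0,-0.45,0,0,0,0, 30,0,-0.55,0,0,0,0, 30,0,-0.62,0,0,0,0, 30,0,-0.67,0,0,0,0, 30,0,-0.7,0,0,0,0, 30,0,-0.7,0,0,0,0, 44,0,-0.6,0,0,0,0, 44,0,-0.45,0,0,0,0]'
python3 -m creep '[44,0,0,-1,0,0,0, 44,0,0,-2,0,0,0, 44,0,0,-3,0,0,0, 44,1,0,-3.5,0,0,0, 44,2,0.5,-3.5,0,0,0, 44,2,1.5,-3.5,0,0,0, 44,2,3,-3.5,0,0,0, 44,2,4.5,-3.5,0,0,0, 44,2,6,-3.5,0,0,0, 44,2,7.5,-3.5,0,0,0, 44,2,8,-3.5,0,0,0, 44,2,8,-3.5,0,0,0]'
python3 p.py; python3 m.py r5
```

```text
time_s: 18.1
tool_pos: [0.4332, -0.2089, 0.1396]
tool_rot: [-180.0, 0.0, 175.6]
force: [0.5, -0.5, 0.1]
grip_width: 0.039
grasp_force: 0.0
time_s: 19.3
tool_pos: [0.3917, 0.037, 0.2445]
tool_rot: [-180.0, 0.0, 175.9]
force: [-0.7, -0.8, 0.2]
grip_width: 0.0439
grasp_force: 0.0
T 382 [0.0981 0.1006 0.1021 0.104  0.1063]
red [(276, 144), (277, 144), (276, 145), (276, 146), (276, 147), (276, 148), (276, 149)]
green [(277, 140)]
S 434 [0.0981 0.0995 0.1006 0.1015 0.1029]
red []
green []
19.4
T 659 0.1032
 red [279, 181, 4, 7, 25] [ 0.438 -0.207  0.13 ]
S 825 0.1017
 red [245, 171, 8, 8, 44] [ 0.438 -0.208  0.13 ]
19.5 [0.3918393  0.0334068  0.24459661]
```

```bash
python3 -m creep '[44,0,0,0,0,0,0, 44,0,0,0,0,0,0, 44,0,0,0,0,0,0, 44,0,0,0,0,0,0, 44,0,0,0,0,0,0, 44,0,0,0,0,0,0, 44,0,0,0,0,0,0, 44,0,0,0,0,0,0]'
python3 p.py; python3 - <<'E'
from h import *
T=snap("top")
for t in(-.03,0,.03):
    print(t,[proj(T,[.5426-.0*1,-.194-z*np.sin(t),.075+z]).round(1).tolist() for z in(.0,.06,.1)])
a=T["color"][120:200,210:340];cv2.imwrite("pics/fin.png",cv2.resize(a,None,fx=6,fy=6,interpolation=2)[:,:,::-1])
E
```

```text
time_s: 20.3
tool_pos: [0.3918, 0.0351, 0.2446]
tool_rot: [180.0, 0.0, 175.6]
force: [0.1, -0.8, -0.4]
grip_width: 0.0443
grasp_force: 0.0
T 381 [0.0975 0.1001 0.1018 0.1035 0.1058]
red [(276, 143), (277, 143), (276, 144), (277, 144), (276, 145), (276, 146), (276, 147), (276, 148)]
green [(277, 140)]
S 437 [0.0979 0.0993 0.1001 0.1009 0.1023]
red []
green []
20.4
-0.03 [[275.1, 155.0], [275.3, 151.3], [275.6, 148.7]]
0 [[275.1, 155.0], [275.9, 151.3], [276.5, 148.6]]
0.03 [[275.1, 155.0], [276.5, 151.3], [277.5, 148.6]]
```

View pics/fin.png

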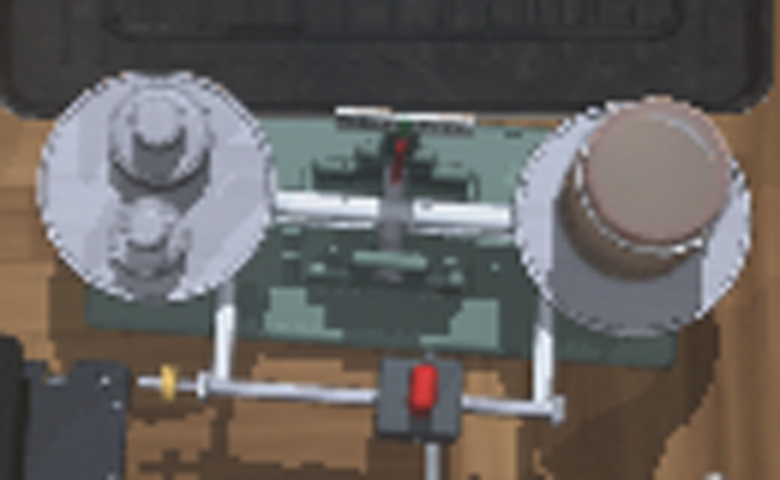

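The pointer at (400,145) ends at the green mark at (403,125). The pan height is steady at about 0.101 m (level is 0.102 m). Both weights and the jar stand upright, and the arm is clear.

```bash
python3 -c "
from cell import env
print(env.sign_off())"
```

```text
the job is handed in; nothing more can be done
None
```

I've handed the job in, with no verdict shown: both weights stand upright on the left pan, the jar is still on its pan, and at my last look the beam was at rest and level within measurement error (left pan about 101 mm up, level is 102 mm), with the pointer on the green band.

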